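# Snap the two lens retaining rings into a binocular lens plate with a bronze pusher

### The job

Both lens retaining rings of the binocular lens plate must be snapped home: get the ring that lies on the plate into the mouth of the empty lens cell, and press each ring straight down with the bronze bush, held in the gripper as a pusher, until it has passed its spring catches and lies fully home and flat on its lens. Do not press the rings in with the gripper itself and touch the glass with nothing but the rings. Then stand the bush upright on the bench mat, clear of the plate; leave the other turned parts, the loupe and the nut where they are.

Things in the scene. Friction and masses are not known exactly. Their poses are not given: they have to be found in the camera images.
- lens_plate: grey plate screwed to the bench mat, fixed. Origin: middle of its underside, z up. Flat deck 124 mm along its x by 190 mm along its y, 24 mm above the mat; 9 mm flanges at the y ends reach to y = +-118 mm, with screw heads 15 mm high. Two dark lens cells are let in flush at x = 18, y = +-32.5 mm; the strip x = -62 to -12 mm in front of them is plain flat deck
- cell_a: the lens cell with a ring loose in its mouth at the start; may be either of the two in the plate, fixed. Dark barrel 60 mm outside, rim flush with the deck, bore 42 mm across, widened to 45 mm at the rim by a chamfer 2 mm deep; a lens on its floor. Origin: on its axis, at the mat. Three steel spring catches, 120 degrees apart, one at the cell's +x, stick 4 mm out of the bore's wall, 34 mm free between the noses
- cell_b: the other cell, the same, empty at the start. In both, the catches' tops slope at 45 degrees from 1.4 to 5 mm below the rim, their flat undersides are 6 mm below it. A ring laid in the mouth rests on the slopes, its underside about 3 mm below the rim. Pressed down 10 mm it spreads the catches (5 N to begin, some 12 N after 4 mm, little more from there); they snap back over its top
- seat_a (a point): point on the axis of cell_a at its seat (the flat edge of the lens, where a ring lies when home), 11 mm above the mat, 13 mm below the rim; z up
- seat_b (a point): the same point of cell_b
- lens_a: glass lens in cell_a, 41 mm across; its flat edge is the ring's seat, its middle bulges 2.6 mm above that, inside the ring. Origin: middle of its underside, 2 mm below the seat
- lens_b: the same in cell_b
- ring_a: steel lens retaining ring, 40 mm outside, 26 mm inside, 6 mm high, about 40 g, with a small chamfer at the foot; at the start it lies loose in the mouth of cell_a on the catches. Origin: centre of its underside; z up
- ring_b: the second ring, the same; at the start it lies flat on the deck in the strip in front of the cells, between a loupe and a nut. Let go level over a cell, centred within 2 mm, it settles onto the catches
- bush_b: the pusher: plain bronze bush, a smooth yellowish cylinder 32 mm across, 22 mm high, with a hole, about 90 g, upright on the mat right of the plate among the turned parts. Origin: centre of its underside; z up. It fits between the catch noses and bears on the ring, clear of the lens. A ring that is home has its top 7 mm below the deck: the lower 7 mm of the bush then stand in the bore
- collet_0: steel spring collet standing on its small end, 32 mm across, 35 mm high; bystander. Origin: centre of its underside, as for all the bystanders
- collet_1: smaller steel spring collet standing on its small end, 28 mm across, 30 mm high; bystander
- spindle_nose: stepped steel turned part, 40 mm across its foot, 50 mm high; bystander
- bush_a: steel flange bush, flange 36 mm across, 30 mm high; bystander
- spacer_ring: thick steel spacer ring lying on the mat, 42 mm across, 12 mm high; bystander, not a retaining ring
- loupe: black waisted loupe, 42 mm across, 41 mm high, standing on the deck at one end of the front strip; bystander
- hex_nut_0: steel hexagon nut, 22 by 25 mm, 13 mm high, lying on the deck at the other end of the front strip; bystander
There are look-alikes about, which are no part of the job. What is shaped like the ring_a but orange or purple is not meant. What is shaped like the bush_b but black or yellow is not meant.

How it is judged:
On the way, in this order (a step that is already met when the one before it is completed fails the run):
1. a ring in a cell's mouth is pressed with the bush (((contact force between bush_b and ring_a above 3 N and ((horizontal distance between ring_a and seat_a below 0.003 m and z of ring_a in the frame of seat_a below 0.012 m) or (horizontal distance between ring_a and seat_b below 0.003 m and z of ring_a in the frame of seat_b below 0.012 m))) or (contact force between bush_b and ring_b above 3 N and ((horizontal distance between ring_b and seat_a below 0.003 m and z of ring_b in the frame of seat_a below 0.012 m) or (horizontal distance between ring_b and seat_b below 0.003 m and z of ring_b in the frame of seat_b below 0.012 m))))), for 0.02 s.
2. both rings are home: each lies under the catches of its cell, flat on its seat (((z of ring_a in the frame of seat_a below 0.001 m and horizontal distance between ring_a and seat_a below 0.002 m and angle between the z axis of ring_a and the z axis of seat_a, either way round below 0.03 rad) or (z of ring_a in the frame of seat_b below 0.001 m and horizontal distance between ring_a and seat_b below 0.002 m and angle between the z axis of ring_a and the z axis of seat_b, either way round below 0.03 rad)) and ((z of ring_b in the frame of seat_a below 0.001 m and horizontal distance between ring_b and seat_a below 0.002 m and angle between the z axis of ring_b and the z axis of seat_a, either way round below 0.03 rad) or (z of ring_b in the frame of seat_b below 0.001 m and horizontal distance between ring_b and seat_b below 0.002 m and angle between the z axis of ring_b and the z axis of seat_b, either way round below 0.03 rad))), for 0.2 s.
At the end, for the whole second after the job is handed in: each ring lies in a cell with its underside within 1 mm of the seat, its centre within 2 mm of the cell's axis and level within 0.03 rad, so that the catches stand over it; the bush stands upright (within 0.1 rad) on the mat (underside under 4 mm high), clear of the plate, at rest (all of step 2 and height (world z) of bush_b below 0.004 m and angle between bush_b's own z axis and vertical below 0.1 rad and linear speed of bush_b below 0.02 m/s and contact force between bush_b and lens_plate below 0.1 N); the robot touches nothing.
It fails at once if the gripper's fingers touch a ring (over 1 N) that is being pushed down past the catches or is already home, instead of the bush ((contact force between the fingers and ring_a above 1 N and ((horizontal distance between ring_a and seat_a below 0.003 m and z of ring_a in the frame of seat_a below 0.0085 m) or (horizontal distance between ring_a and seat_b below 0.003 m and z of ring_a in the frame of seat_b below 0.0085 m))) or (contact force between the fingers and ring_b above 1 N and ((horizontal distance between ring_b and seat_a below 0.003 m and z of ring_b in the frame of seat_a below 0.0085 m) or (horizontal distance between ring_b and seat_b below 0.003 m and z of ring_b in the frame of seat_b below 0.0085 m)))).
It fails at once if gripper, arm or bush touch the glass of a lens (contact force between any of lens_a, lens_b and the fingers above 0.5 N or contact force between any of lens_a, lens_b and the arm above 0.5 N or contact force between any of lens_a, lens_b and bush_b above 0.5 N).
It fails at once if one of the other turned parts, the loupe or the nut is moved by more than 20 mm (distance of any of collet_0, spindle_nose, bush_a, spacer_ring, collet_1, loupe, hex_nut_0 from where it was at the start of the episode above 0.02 m).
It also fails if it takes over 61 s, if anything falls off the work surface, if the arm or the gripper's body presses on something with over 40 N, if the wrist force passes 120 N, or if a joint passes its speed limit or range.

### The arm

A 7-joint arm with a two-finger parallel gripper is mounted at the origin on a cart in front of the work surface, level with it; the furniture and walls round the work are solid. World frame = base frame: x ahead of the robot, y to its left, z up, the work surface at z = 0. Lengths are in m, angles in rad, forces in N, time in s.
With the tool pointing down it reaches from about 0.425 to 0.875 m from the base axis. Payload 4.7 kg.
Tool frame: the origin (TCP) lies midway between the tips of the shut fingers; the grasp point (between the pads) lies 19 mm behind it; z points along the fingers, y is the line along which they close (so a half turn about z gives the same grasp; the last joint's range is limited). The gripper opens to 87 mm and grips with 3 to 60 N. Pads are 19 mm wide; open, the fingers measure 117 mm over their backs; the gripper's body (75 mm by 190 mm) begins 51 mm behind the grasp point.
Start: joints at [1.362, 0.321, -0.07, 1.45, 0.023, 1.371, -0.057], TCP at [0.144, -0.634, 0.223] pointing down, gripper open.
Joint ranges: [-2.86, 2.86], [-0.3, 2.09], [-1.38, 1.24], [0.06, 2.45], [-1.56, 4.7], [0.09, 2.05], [-2.69, 2.69]. Speed limits (rad/s): [2.57, 2.57, 3.14, 3.14, 3.14, 3.14, 3.14].

### API

Orientations are given as a rotation vector (axis times angle).
In Python, from bench import ctrl, get_image, calibration gives the robot as it stands.
- The arm moves only by the tool apply_moves, never from a script. Its arguments are lists of equal length, an entry for each row: "dp": the shift along the tool's x, y, z in m, a list of three; "twist": the turn, a rotation vector about the tool's x, y, z in rad, a list of three; "fingers": the closure, from 0 (fully open) to 1 (shut). In form: {"dp": [[dx, dy, dz], ...], "twist": [[ax, ay, az], ...], "fingers": [fingers, ...]}. A call has 1 to 10 rows; each row shifts and turns the commanded pose from where the row before left it, along the tool's axes as they then stand; what a row does not reach is not made up. A row lasts 1/10 s, in which the tool goes at most 50 mm and 8.59 degrees, less where a joint would pass 70% of its speed; a pose out of reach is approached as far as the arm can. A call is refused whole if a number of a shift passes 0.05 or a number of a turn 0.15, either way. A call with a gripper value outside its range is refused whole. The fingers move at their own pace and stop on an object; "newtons" is the grip in N (left out, the last holds). Time passes only in rows, so rows that do not move let the fingers close. It gives the time, the measured TCP pose, the force, the opening and the grip force at its end, in the units of the state.
- ctrl.get_state(): the state, without advancing time (a new reading comes with each control period).
- get_image(name): name is "scene" or "top"; returns the picture (384x512x3 uint8, red, green, blue); there is no depth.
- calibration(name): a dict with "fx", "fy", "cx", "cy" (pixels), "eye" and "attitude" of the camera in the world. Camera axes: x right, y up, looking along -z (the intrinsics and any distortion apply to the point x, -y, -z); pixel columns grow to the right and rows downward; lengths in m; the calibration is good to about 2 mm. A picture is of the moment at which its call begins. calibration takes no time and is no camera call.
- ctrl.close_job(): hands the job in; it is judged then, once.
The state is a dict: "time": time; "joint_positions": joint angles; "qd": joint speeds; "joint_torque": joint torques, N m; "position": TCP position; "tool_rot": TCP orientation; "ft_force": force on the tool from outside, world axes, zero at the start; "torque": the same for the moment, N m; "grip_width": opening from 0.0 (shut) to 1.0 (fully open); "grip_force": force on a finger pad.
Only numpy, scipy, OpenCV 4.12 (cv2) and the standard library are available. Lean on these libraries where they do the work, as an engineer would, in place of code of your own. Each camera call takes 0.05 s, during which the arm holds its last target. There are 200 camera calls.

## Working session

There is one attempt and no reset: what is moved stays moved. The work goes in short steps, Python scripts to look and compute and a tool call to move; the robot and the scene stay as the last step left them, time stands still between calls to the robot, and variables do not carry over. Pictures are saved under pics/ and viewed, at most 10 in all, crops included, and the job is handed in when it is done.

Besides the shell and the picture viewer there is one more tool, called after "Emit:" as name(argument=value, ...), one argument or row to a line, values as JSON. apply_moves: Moves the arm, as the interface text tells. Its arguments: {"type":"object","properties":{"dp":{"type":"array"},"twist":{"type":"array"},"fingers":{"type":"array"},"newtons":{"type":"number"}},"required":["dp","twist","fingers"]}

```bash
ls; mkdir -p pics; cat > h.py <<'E'
import numpy as np, cv2
from bench import ctrl,get_image,calibration
from scipy.spatial.transform import Rotation as R
def snap(n,f):
    im=get_image(n); cv2.imwrite('pics/'+f,cv2.cvtColor(im,cv2.COLOR_RGB2BGR)); return im
E
python3 - <<'E'
from h import *
for n in("scene","top"):
    print(calibration(n)); snap(n,n+'0.png')
print(ctrl.get_state())
E
```

```text
pics
{'fx': 434.9083953790872, 'fy': 434.9083953790872, 'cx': 251.88552447810568, 'cy': 194.31726155727236, 'eye': array([0.13978502, 0.50679165, 0.60410438]), 'attitude': array([ 0.35819848, -1.06297461, -2.25020772])}
{'fx': 476.97361216058476, 'fy': 476.97361216058476, 'cx': 261.14053015810214, 'cy': 196.09429180456024, 'eye': array([ 0.41354877, -0.05665383,  1.11624308]), 'attitude': array([ 0.14002994, -0.08991826, -1.5813181 ])}
{'time': 0.1, 'joint_positions': array([ 1.36212113,  0.3217558 , -0.07008396,  1.45153828,  0.02256921,
        1.37081079, -0.05688028]), 'qd': array([ 4.93438098e-04, -3.41454209e-04,  1.79034970e-04, -3.36616119e-03,
       -1.94233836e-05,  1.34939844e-03, -1.72734624e-04]), 'joint_torque': array([-2.74800709e-05, -4.92570913e+01, -4.05625524e-01, -3.13400245e+01,
       -6.41582930e-02,  3.94450827e-02,  7.95676988e-05]), 'position': array([ 0.14346287, -0.63346361,  0.22157377]), 'tool_rot': array([-3.12042024e+00, -3.49084566e-01,  3.99585185e-04]), 'ft_force': array([-0.5460423 ,  0.71665493, -0.3085577 ]), 'torque': array([0.04536825, 0.01065118, 0.03093387]), 'grip_force': 0.0, 'grip_width': 1.0035233945187751}
```

View pics/scene0.png

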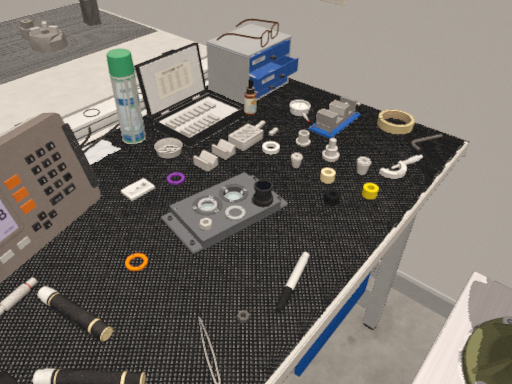

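View pics/top0.png

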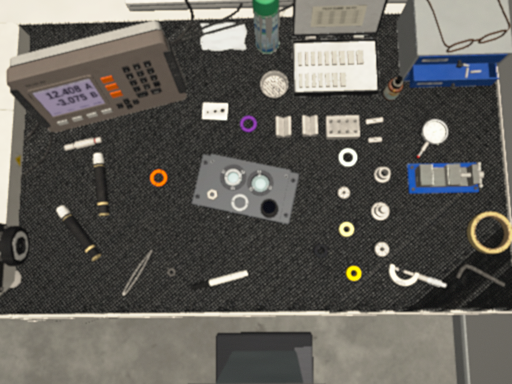

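The scene view shows the plate, with cells near (207,205) and (233,193), the ring on the deck at (235,213), and the bronze bush at (328,175). In the top view the cells are at (233,177) and (260,183), the ring at (239,202) and the bush at (347,229). I'll enlarge both.

```bash
cat >> h.py <<'E'
def cam(n):
    c=calibration(n); return c,R.from_rotvec(c['attitude']).as_matrix(),np.array(c['eye'])
def ray(n,u,v):
    c,M,e=cam(n); d=M@np.array([(u-c['cx'])/c['fx'],-(v-c['cy'])/c['fy'],-1]); return e,d/np.linalg.norm(d)
def onz(n,u,v,z):
    e,d=ray(n,u,v); return e+d*(z-e[2])/d[2]
def proj(n,p):
    c,M,e=cam(n); q=M.T@(np.array(p)-e); return np.array([c['cx']-c['fx']*q[0]/q[2], c['cy']+c['fy']*q[1]/q[2]])
def tri(a,b):
    e1,d1=ray('scene',*a); e2,d2=ray('top',*b)
    s=np.linalg.lstsq(np.c_[d1,-d2],e2-e1,rcond=None)[0]; p,q=e1+s[0]*d1,e2+s[1]*d2
    return (p+q)/2,np.linalg.norm(p-q)
E
python3 - <<'E'
from h import *
s=cv2.imread('pics/scene0.png');t=cv2.imread('pics/top0.png')
a=cv2.resize(s[160:260,150:350],None,fx=4,fy=4,interpolation=cv2.INTER_CUBIC)
b=cv2.resize(t[145:245,185:385],None,fx=4,fy=4,interpolation=cv2.INTER_CUBIC)
cv2.imwrite('pics/z1.png',a);cv2.imwrite('pics/z2.png',b)
for u,v,z in((233,177,.024),(260,183,.024),(239,202,.03),(347,229,.022),(269,208,.05),(212,194,.037)):print(onz('top',u,v,z).round(3))
E
```

```text
[0.621 0.042 0.024]
[ 0.605 -0.02   0.024]
[0.561 0.028 0.03 ]
[ 0.496 -0.218  0.022]
[ 0.543 -0.041  0.05 ]
[0.579 0.09  0.037]
```

View pics/z1.png

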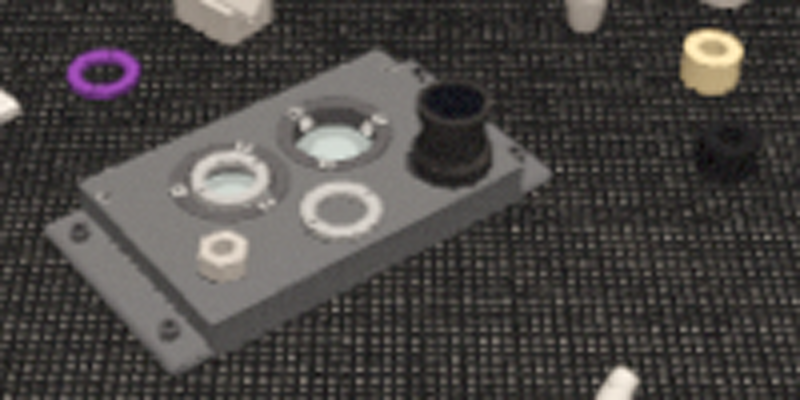

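View pics/z2.png

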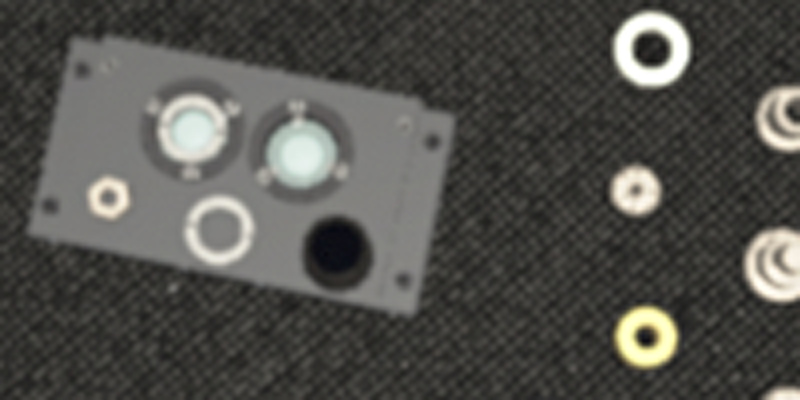

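```bash
cat > m.py <<'E'
from h import *
def blob(im,u,v,r,fn,k=8):
    x0,y0=int(u-r),int(v-r); c=im[y0:y0+2*r+1,x0:x0+2*r+1]
    b=cv2.resize(c,None,fx=k,fy=k,interpolation=cv2.INTER_CUBIC).astype(int)
    m=fn(b).astype(np.uint8)
    cs,_=cv2.findContours(m,cv2.RETR_EXTERNAL,cv2.CHAIN_APPROX_NONE)
    cs=max(cs,key=cv2.contourArea); cs=cv2.convexHull(cs); M=cv2.moments(cs)
    w=np.array(cv2.boundingRect(cs)[2:])/k
    f=lambda p:(np.array(p)+.5)/k-.5+[x0,y0]
    return f([M['m10']/M['m00'],M['m01']/M['m00']]),w
bright=lambda b:b.mean(2)>155
yel=lambda b:(b[...,0]-b[...,2]>25)&(b[...,0]>110)
def dark(t): return lambda b:b.mean(2)<t
E
python3 - <<'E'
from m import *
S=get_image('scene');T=get_image('top')
print(T[177,215:280].mean(1).astype(int)); print(S[193,210:260].mean(1).astype(int))
def rep(n,a,b,fn,rs,rt,fs=None):
    pa,wa=blob(S,*a,rs,fs or fn);pb,wb=blob(T,*b,rt,fn)
    p,e=tri(pa,pb); print(n,pa.round(1),wa,pb.round(1),wb,'tri',p.round(4),'gap',e.round(4)); return pa,pb
rb=rep('ring_b',(235,213),(239.5,202),bright,13,11)
bu=rep('bush',(328,175),(346.5,229),yel,12,12)
ra=rep('ring_a',(207,204.5),(233,177),bright,10,9)
cb=rep('cell_b',(233,193.5),(260,183),dark(92),16,14)
ca=rep('cell_a',(207,205.5),(233,177),dark(92),16,14)
for n,(a,b),z in(('rb',rb,.027),('bu',bu,.011),('ra',ra,.026),('cb',cb,.024),('ca',ca,.024)):
    print(n,onz('scene',*a,z).round(4),onz('top',*b,z).round(4))
E
```

```text
[123 122 125 123 114 100  94  87  90 147 206 211 197 204 223 227 228 228
 230 230 230 229 223 209 195 184 155 107  90  93 100 113 119 107  97  95
  90  79  83 123 162 177 183 187 189 186 187 187 185 179 162 127  93  84
  92  96  98 111 124 127 126 125 125 127 125]
[126 126 126 126 124 126 128 128 120 110 109 106 104  76  58  72 124 167
 181 179 179 180 182 183 185 183 182 181 179 177 147 190 166  83  94 106
 107 105 120 127 127 124 128 122  88  42  29  30  32  32]
ring_b [234.8 211.8] [20.625 14.125] [239.4 202.1] [17.875 18.   ] tri [0.5619 0.0282 0.0275] gap 0.0021
bush [327.4 174.9] [15.875 16.75 ] [346.1 228.8] [16.25  15.875] tri [ 0.4979 -0.2175  0.009 ] gap 0.0015
ring_a [207.2 203.5] [19.125 15.625] [233.1 176.6] [18.375 17.5  ] tri [0.6227 0.043  0.0244] gap 0.0026
cell_b [222.1 179.1] [15.875  7.5  ] [266.1 176.3] [9.75  9.875] tri [ 0.6293 -0.0273  0.0395] gap 0.0269
cell_a [195.7 191. ] [14.375  7.   ] [232.8 167.8] [15.    4.75] tri [0.6437 0.0451 0.0458] gap 0.0137
rb [0.5632 0.0283 0.027 ] [0.5611 0.0277 0.027 ]
bu [ 0.4974 -0.2147  0.011 ] [ 0.4971 -0.2175  0.011 ]
ra [0.6227 0.0448 0.026 ] [0.6214 0.0421 0.026 ]
cb [ 0.6557 -0.036   0.024 ] [ 0.6211 -0.0348  0.024 ]
ca [0.6703 0.03   0.024 ] [0.6426 0.0428 0.024 ]
```

```bash
cat >> m.py <<'E'
def circ(im,n,p0,z,r0,r1,sgn,R0):
    """edge points on radial lines in plane z, fixed-radius robust circle fit"""
    from scipy.optimize import least_squares
    g=im.mean(2).astype(np.float32); p=np.array(p0[:2],float)
    for _ in range(3):
        P=[];rr=np.arange(r0,r1,.0003)
        for a in np.arange(0,2*np.pi,.06):
            uv=np.array([proj(n,[p[0]+r*np.cos(a),p[1]+r*np.sin(a),z]) for r in rr],np.float32)
            v=cv2.remap(g,uv[None,:,0],uv[None,:,1],cv2.INTER_LINEAR)[0]
            d=sgn*np.gradient(cv2.GaussianBlur(v[None],(9,1),2)[0]); i=d.argmax()
            if d[i]>.3 and 0<i<len(rr)-1: P.append(p+rr[i]*np.array([np.cos(a),np.sin(a)]))
        P=np.array(P)
        s=least_squares(lambda q:np.hypot(*(P-q[:2]).T)-q[2],[*p,R0],loss='soft_l1',f_scale=.0005); p=s.x[:2]
    return s.x,len(P),np.median(abs(s.fun))
E
python3 - <<'E'
from m import *
S=get_image('scene');T=get_image('top')
o={}
for nm,p in(('ca',(.622,.043)),('cb',(.606,-.02))):
    for n,im in(('scene',S),('top',T)):
        x,k,r=circ(im,n,p,.024,.0265,.0345,1,.03); o[nm+n]=x; print(nm,n,x.round(4),k,r.round(5))
for n in('scene','top'):
    d=o['ca'+n]-o['cb'+n]; print(n,np.hypot(*d[:2]),np.degrees(np.arctan2(d[1],d[0])))
    uv=proj(n,[*o['cb'+n][:2],.024]);print(uv)
for nm in('ca','cb'):
    print(nm,tri(*[proj(n,[*o[nm+n][:2],.024]) for n in('scene','top')]))
for n,im in(('scene',S),('top',T)):
    print('rb',n,circ(im,n,(.562,.028),.030,.016,.024,-1,.02),'bush top',circ(im,n,(.497,-.217),.022,.012,.020,-1,.016))
E
```

```text
Traceback (most recent call last):
  File "m.py", line 21, in circ
    uv=np.array([proj(n,[p[0]+r*np.cos(a),p[1]+r*np.sin(a),z]) for r in rr],np.float32)
                 ~~~~^^^^^^^^^^^^^^^^^^^^^^^^^^^^^^^^^^^^^^^^^
  File "h.py", line 13, in proj
    c,M,e=cam(n); q=M.T@(np.array(p)-e); return np.array([c['cx']-c['fx']*q[0]/q[2], c['cy']+c['fy']*q[1]/q[2]])
          ~~~^^^
  File "h.py", line 7, in cam
    c=calibration(n); return c,R.from_rotvec(c['attitude']).as_matrix(),np.array(c['eye'])
ValueError: time passes only in moves, steps and waits
```

```bash
sed -i 's/^def cam(n):/import functools\n@functools.lru_cache\ndef cam(n):/' h.py && cat > cells.py <<'E'
from m import *
S=get_image('scene');T=get_image('top')
o={}
for nm,p in(('ca',(.622,.043)),('cb',(.606,-.02))):
    for n,im in(('scene',S),('top',T)):
        x,k,r=circ(im,n,p,.024,.0265,.0345,1,.03); o[nm+n]=x; print(nm,n,x.round(4),k,r.round(5))
for n in('scene','top'):
    d=o['ca'+n]-o['cb'+n]; print(n,np.hypot(*d[:2]),np.degrees(np.arctan2(d[1],d[0])))
for nm in('ca','cb'):
    print(nm,tri(*[proj(n,[*o[nm+n][:2],.024]) for n in('scene','top')]))
for n,im in(('scene',S),('top',T)):
    print('rb',n,circ(im,n,(.562,.028),.030,.016,.024,-1,.02),'bush top',circ(im,n,(.497,-.217),.022,.012,.020,-1,.016))
E
python3 cells.py
```

```text
ca scene [0.6214 0.0469 0.0308] 99 0.00046
ca top [0.6208 0.0434 0.0309] 96 0.00042
cb scene [ 0.6072 -0.0165  0.031 ] 96 0.00035
cb top [ 0.6067 -0.0201  0.0308] 92 0.00043
scene 0.06501355835030888 77.38122472542693
top 0.06512631954937054 77.51089170437109
ca (array([0.62230268, 0.04440022, 0.02145678]), np.float64(0.002456958386312778))
cb (array([ 0.60818972, -0.01939907,  0.02133689]), np.float64(0.002368973346783323))
rb scene (array([0.56123889, 0.03076895, 0.0197507 ]), 105, np.float64(0.000176272332276)) bush top (array([ 0.49665455, -0.21294933,  0.0166984 ]), 105, np.float64(0.00040591778701972586))
rb top (array([0.56077577, 0.0274199 , 0.01960341]), 105, np.float64(0.0002959145006791071)) bush top (array([ 0.49631278, -0.21608274,  0.01699997]), 105, np.float64(0.00021573640563054414))
```

Both cameras agree on the relative geometry: the cells are 65.0 mm apart and the plate yaw is −12.5°. I'll move over towards ring_b.

Emit:
apply_moves(
  dp=[
    [0.034,-0.034,0],
    [0.034,-0.034,0],
    [0.034,-0.034,0],
    [0.034,-0.034,0],
    [0.034,-0.034,0],
    [0.034,-0.034,0],
    [0.034,-0.034,0],
    [0.034,-0.034,0],
    [0.034,-0.034,0],
    [0.034,-0.034,0],
  ],
  twist=[
    [0,0,0],
    [0,0,0],
    [0,0,0],
    [0,0,0],
    [0,0,0],
    [0,0,0],
    [0,0,0],
    [0,0,0],
    [0,0,0],
    [0,0,0],
  ],
  fingers=[0.36,0.36,0.36,0.36,0.36,0.36,0.36,0.36,0.36,0.36],
  newtons=15,
)

```text
time: 1.4
position: [0.4008, -0.2255, 0.2229]
tool_rot: [3.121, 0.349, 0.001]
ft_force: [1.4, 0.2, 0.1]
grip_width: 0.636
grip_force: 0.0
```

Emit:
apply_moves(
  dp=[
    [0.034,-0.034,0],
    [0.034,-0.034,0],
    [0,0,0],
    [0,0,0],
    [0,0,0],
    [0,0,0],
    [0,0,0],
    [0,0,0],
    [0,0,0],
    [0,0,0],
  ],
  twist=[
    [0,0,0],
    [0,0,0],
    [0,0,-0.14],
    [0,0,-0.14],
    [0,0,-0.14],
    [0,0,-0.14],
    [0,0,-0.14],
    [0,0,-0.14],
    [0,0,-0.14],
    [0,0,-0.14],
  ],
  fingers=[0.36,0.36,0.36,0.36,0.36,0.36,0.36,0.36,0.36,0.36],
)

```text
time: 2.4
position: [0.4514, -0.1459, 0.2227]
tool_rot: [2.454, 1.961, -0.0]
ft_force: [0.4, -0.1, 0.1]
grip_width: 0.642
grip_force: 0.0
```

```bash
cat > go.py <<'E'
import sys
from h import *
# usage: go.py x y z yaw_of_tool_y(deg)
def go(x,y,z,yaw):
    s=ctrl.get_state(); p=np.array(s['position']);M=R.from_rotvec(s['tool_rot']).as_matrix()
    a=np.radians(yaw); Y=np.array([np.cos(a),np.sin(a),0]); Z=np.array([0,0,-1.]); T=np.c_[np.cross(Y,Z),Y,Z]
    print('t',s['time'],'p',p.round(4),'tilt',M[:,2].round(4),'yawY',np.degrees(np.arctan2(M[1,1],M[0,1])).round(2),'q',np.round(s['joint_positions'],2),'w',round(s['grip_width']*.087,4),'gf',round(s['grip_force'],1),'F',np.round(s['ft_force'],1))
    d=np.array([x,y,z])-p
    print('dp now',(M.T@d).round(4),'dp after turn',(T.T@d).round(4),'twist',R.from_matrix(M.T@T).as_rotvec().round(4))
go(*map(float,sys.argv[1:]))
E
python3 go.py .561 .029 .07 -12.5
```

```text
t 2.4 p [ 0.4514 -0.1459  0.2227] tilt [ 3.e-04 -4.e-04 -1.e+00] yawY -12.73 q [ 0.83 -0.04 -0.55  1.85 -0.02  1.32  0.06] w 0.0558 gf 0.0 F [ 0.4 -0.1  0.1]
dp now [0.1948 0.0684 0.1527] dp after turn [0.1945 0.0692 0.1527] twist [ 0.0003  0.0003 -0.004 ]
```

Emit:
apply_moves(
  dp=[
    [0.039,0.0138,0],
    [0.039,0.0138,0],
    [0.039,0.0138,0],
    [0.039,0.0138,0],
    [0.0385,0.0138,0],
    [0,0,0.04],
    [0,0,0.04],
    [0,0,0.04],
    [0,0,0.033],
    [0,0,0],
  ],
  twist=[
    [0,0,-0.004],
    [0,0,0],
    [0,0,0],
    [0,0,0],
    [0,0,0],
    [0,0,0],
    [0,0,0],
    [0,0,0],
    [0,0,0],
    [0,0,0],
  ],
  fingers=[0.36,0.36,0.36,0.36,0.36,0.36,0.36,0.36,0.36,0.36],
)

```text
time: 3.4
position: [0.558, 0.0278, 0.0651]
tool_rot: [-2.451, -1.956, 0.011]
ft_force: [-1.3, 0.2, 0.3]
grip_width: 0.645
grip_force: 0.0
```

```bash
python3 go.py .561 .029 .0265 -12.5
```

```text
t 3.4 p [0.558  0.0278 0.0651] tilt [-9.1e-03  3.0e-04 -1.0e+00] yawY -12.82 q [ 0.51  0.35 -0.71  1.83  0.26  1.06 -0.52] w 0.0561 gf 0.0 F [-1.3  0.2  0.3]
dp now [0.0019 0.003  0.0385] dp after turn [0.0018 0.0026 0.0386] twist [-0.009   0.0017 -0.0056]
```

Emit:
apply_moves(
  dp=[
    [0,0,0],
    [0,0,0],
  ],
  twist=[
    [0,0,0],
    [0,0,0],
  ],
  fingers=[0.36,0.36],
)

```text
time: 3.6
position: [0.5637, 0.0285, 0.0718]
tool_rot: [2.454, 1.958, 0.004]
ft_force: [0.2, -0.3, 0.0]
grip_width: 0.638
grip_force: 0.0
```

```bash
python3 go.py .561 .029 .0265 -12.5; python3 - <<'E'
from h import *
S=snap('scene','s1.png');T=snap('top','t1.png')
a=cv2.resize(cv2.imread('pics/s1.png')[150:250,150:300],None,fx=4,fy=4)
b=cv2.resize(cv2.imread('pics/t1.png')[130:230,180:330],None,fx=4,fy=4)
cv2.imwrite('pics/z3.png',cv2.resize(np.vstack([a,b]),None,fx=.75,fy=.75))
E
```

```text
t 3.6 p [0.5637 0.0285 0.0718] tilt [ 3.7e-03 -1.0e-04 -1.0e+00] yawY -12.84 q [ 0.51  0.35 -0.71  1.82  0.26  1.07 -0.52] w 0.0555 gf 0.0 F [ 0.2 -0.3  0. ]
dp now [-0.0002 -0.0029  0.0453] dp after turn [-0.0001 -0.0028  0.0453] twist [ 0.0036 -0.0007 -0.0059]
```

View pics/z3.png

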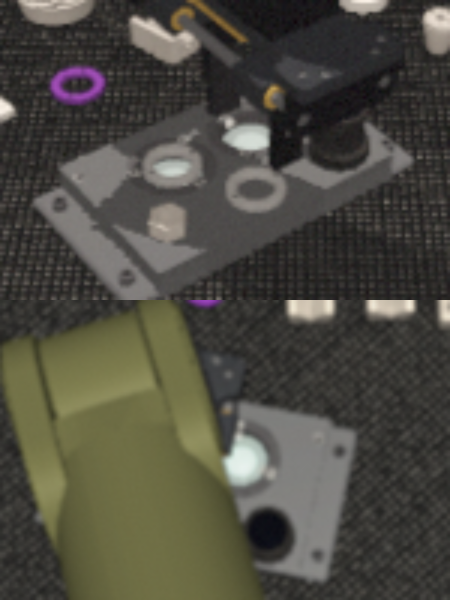

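The scene crop shows the gripper straddling ring_b along plate x; the arm blocks the top view. I'll go down.

Emit:
apply_moves(
  dp=[
    [0,0,0.01],
    [0,0,0.01],
    [0,0,0.01],
    [0,0,0.006],
    [0,0,0],
    [0,0,0],
    [0,0,0],
  ],
  twist=[
    [0,0,-0.005],
    [0,0,0],
    [0,0,0],
    [0,0,0],
    [0,0,0],
    [0,0,0],
    [0,0,0],
  ],
  fingers=[0.36,0.36,0.36,0.36,0.36,0.36,0.36],
)

```text
time: 4.4
position: [0.5623, 0.0285, 0.0338]
tool_rot: [2.45, 1.965, 0.001]
ft_force: [0.2, 1.3, 0.7]
grip_width: 0.639
grip_force: 0.0
```

```bash
python3 go.py .561 .029 .0265 -12.5
```

```text
t 4.4 p [0.5623 0.0285 0.0338] tilt [ 6.e-04  1.e-04 -1.e+00] yawY -12.54 q [ 0.5   0.39 -0.7   1.85  0.3   1.   -0.54] w 0.0556 gf 0.0 F [0.2 1.3 0.7]
dp now [ 0.0002 -0.0014  0.0073] dp after turn [ 0.0002 -0.0014  0.0073] twist [ 0.0005 -0.0002 -0.0007]
```

Emit:
apply_moves(
  dp=[
    [0,-0.0014,0.004],
    [0,0,0.003],
    [0,0,0],
    [0,0,0],
    [0,0,0],
    [0,0,0],
    [0,0,0],
    [0,0,0],
    [0,0,0],
  ],
  twist=[
    [0,0,0],
    [0,0,0],
    [0,0,0],
    [0,0,0],
    [0,0,0],
    [0,0,0],
    [0,0,0],
    [0,0,0],
    [0,0,0],
  ],
  fingers=[0.36,0.36,0.45,0.5,0.55,0.6,0.6,0.6,0.6],
)

```text
time: 5.3
position: [0.5608, 0.0286, 0.0266]
tool_rot: [2.451, 1.965, 0.0]
ft_force: [0.3, 0.3, 0.1]
grip_width: 0.444
grip_force: 15.0
```

```bash
python3 go.py .561 .029 .0265 -12.5
```

```text
t 5.3 p [0.5608 0.0286 0.0266] tilt [ 3.e-04 -1.e-04 -1.e+00] yawY -12.55 q [ 0.49  0.4  -0.69  1.86  0.3   0.99 -0.55] w 0.0386 gf 15.0 F [0.3 0.3 0.1]
dp now [0.0004 0.0001 0.0001] dp after turn [0.0004 0.0001 0.0001] twist [ 0.0003  0.     -0.0008]
```

Emit:
apply_moves(
  dp=[
    [0,0,-0.01],
    [0,0,-0.01],
    [-0.012,0.018,0],
    [-0.012,0.018,0],
    [-0.0123,0.019,0],
    [0,0,0.005],
    [0,0,0.004],
    [0,0,0],
    [0,0,0],
    [0,0,0],
  ],
  twist=[
    [0,0,0],
    [0,0,0],
    [0,0,0],
    [0,0,0],
    [0,0,0],
    [0,0,0],
    [0,0,0],
    [0,0,0],
    [0,0,0],
    [0,0,0],
  ],
  fingers=[0.6,0.6,0.6,0.6,0.6,0.6,0.6,0.6,0.6,0.6],
)

```text
time: 6.3
position: [0.6062, -0.0179, 0.0378]
tool_rot: [2.45, 1.967, 0.0]
ft_force: [0.3, -1.0, -0.7]
grip_width: 0.445
grip_force: 15.0
```

```bash
python3 go.py .6068 -.0188 .0265 -12.5; python3 - <<'E'
from h import *
S=snap('scene','s2.png')
cv2.imwrite('pics/z4.png',cv2.resize(cv2.imread('pics/s2.png')[150:230,190:290],None,fx=7,fy=7,interpolation=cv2.INTER_CUBIC))
E
```

```text
t 6.3 p [ 0.6062 -0.0179  0.0378] tilt [ 1.e-04 -0.e+00 -1.e+00] yawY -12.47 q [ 0.52  0.47 -0.66  1.74  0.33  1.05 -0.47] w 0.0387 gf 15.0 F [ 0.3 -1.  -0.7]
dp now [-0.0007  0.0008  0.0113] dp after turn [-0.0007  0.0008  0.0113] twist [0.0001 0.     0.0005]
```

View pics/z4.png

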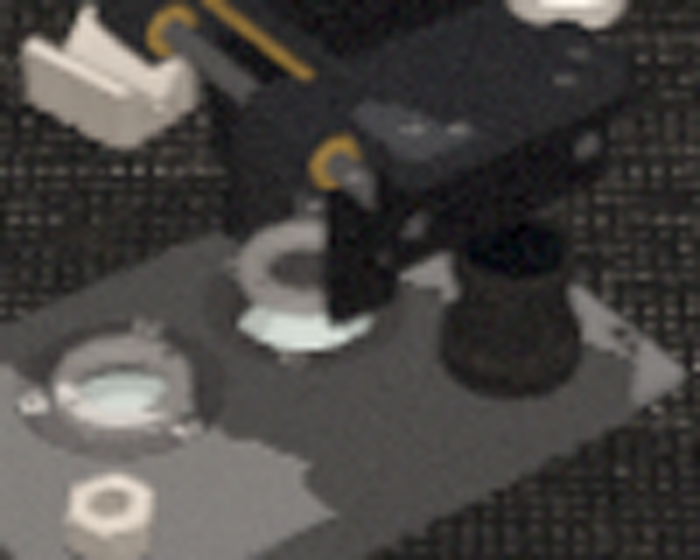

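The ring is held level over cell_b at about (230,187) in the full scene image. Its plate-x position agrees in both cameras and with the arm. I'll lower and release it.

Emit:
apply_moves(
  dp=[
    [-0.0007,0.0008,0.004],
    [0,0,0.004],
    [0,0,0.003],
    [0,0,0],
    [0,0,0],
  ],
  twist=[
    [0,0,0],
    [0,0,0],
    [0,0,0],
    [0,0,0],
    [0,0,0],
  ],
  fingers=[0.6,0.6,0.6,0.6,0.6],
)

```text
time: 6.85
position: [0.6069, -0.0196, 0.0263]
tool_rot: [-2.451, -1.965, 0.0]
ft_force: [-0.1, -0.6, -1.3]
grip_width: 0.443
grip_force: 15.0
```

```bash
python3 go.py .6068 -.0188 .0258 -12.5
```

```text
t 6.85 p [ 0.6069 -0.0196  0.0263] tilt [-4.e-04  1.e-04 -1.e+00] yawY -12.55 q [ 0.52  0.48 -0.65  1.74  0.34  1.03 -0.48] w 0.0385 gf 15.0 F [-0.1 -0.6 -1.3]
dp now [ 0.0007 -0.0003  0.0005] dp after turn [ 0.0007 -0.0003  0.0005] twist [-0.0004  0.     -0.0008]
```

Emit:
apply_moves(
  dp=[
    [0.0006,0,0],
    [0,0,0],
    [0,0,0],
    [0,0,0],
    [0,0,0],
    [0,0,-0.005],
    [0,0,-0.02],
    [0,0,-0.04],
    [0,0,-0.05],
  ],
  twist=[
    [0,0,0],
    [0,0,0],
    [0,0,0],
    [0,0,0],
    [0,0,0],
    [0,0,0],
    [0,0,0],
    [0,0,0],
    [0,0,0],
  ],
  fingers=[0.6,0.6,0.44,0.44,0.44,0.44,0.44,0.44,0.44],
)

```text
time: 7.75
position: [0.6055, -0.0191, 0.1412]
tool_rot: [-2.448, -1.964, 0.004]
ft_force: [1.1, -0.6, 0.7]
grip_width: 0.563
grip_force: 0.0
```

```bash
python3 go.py .4965 -.2145 .14 -12.5
```

```text
t 7.75 p [ 0.6055 -0.0191  0.1412] tilt [-4.1e-03  5.0e-04 -1.0e+00] yawY -12.53 q [ 0.56  0.36 -0.7   1.65  0.24  1.23 -0.41] w 0.049 gf 0.0 F [ 1.1 -0.6  0.7]
dp now [-0.2144 -0.064   0.0016] dp after turn [-0.2144 -0.0642  0.0012] twist [-0.0041  0.0004 -0.0006]
```

Emit:
apply_moves(
  dp=[
    [-0.0429,-0.0128,0],
    [-0.0429,-0.0128,0],
    [-0.0429,-0.0128,0],
    [-0.0429,-0.0128,0],
    [-0.0429,-0.0128,0],
    [0,0,0],
    [0,0,0],
    [0,0,0],
    [0,0,0],
    [0,0,0],
  ],
  twist=[
    [0,0,0],
    [0,0,0],
    [0,0,0],
    [0,0,0],
    [0,0,0],
    [0,0,0.14],
    [0,0,0.14],
    [0,0,0.14],
    [0,0,0.14],
    [0,0,0.14],
  ],
  fingers=[0.44,0.44,0.44,0.44,0.44,0.44,0.44,0.44,0.44,0.44],
)

```text
time: 8.75
position: [0.4982, -0.2144, 0.1421]
tool_rot: [2.979, 0.997, 0.001]
ft_force: [0.3, -0.2, 0.3]
grip_width: 0.563
grip_force: 0.0
```

Emit:
apply_moves(
  dp=[
    [0,0,0],
    [0,0,0],
    [0,0,0],
    [0,0,0],
    [0,0,0],
    [0,0,0],
    [0,0,0],
    [0,0,0],
  ],
  twist=[
    [0,0,0.14],
    [0,0,0.14],
    [0,0,0.14],
    [0,0,0.14],
    [0,0,0.14],
    [0,0,0.14],
    [0,0,0.03],
    [0,0,0],
  ],
  fingers=[0.44,0.44,0.44,0.44,0.44,0.44,0.44,0.44],
)

```text
time: 9.55
position: [0.4982, -0.2144, 0.1418]
tool_rot: [3.123, -0.338, 0.0]
ft_force: [-0.3, -0.1, 0.6]
grip_width: 0.56
grip_force: 0.0
```

```bash
python3 go.py .4965 -.2155 .05 -102.5; python3 - <<'E'
from m import *
S=snap('scene','s3.png')
# ring vs cell in scene after placing
print('rb',circ(S,'scene',(.607,-.0175),.027,.016,.024,-1,.02))
print('ra',circ(S,'scene',(.6215,.046),.027,.016,.024,-1,.02))
cv2.imwrite('pics/z5.png',cv2.resize(cv2.imread('pics/s3.png')[140:230,170:370],None,fx=4,fy=4,interpolation=cv2.INTER_CUBIC))
E
```

```text
t 9.55 p [ 0.4982 -0.2144  0.1418] tilt [ 3.e-04 -3.e-04 -1.e+00] yawY -102.36 q [ 0.78  0.18 -0.47  1.81  0.09  1.17 -1.5 ] w 0.0487 gf 0.0 F [-0.3 -0.1  0.6]
dp now [-0.0015  0.0015  0.0918] dp after turn [-0.0014  0.0015  0.0918] twist [ 0.0002 -0.0003  0.0024]
rb (array([ 0.60639436, -0.01617567,  0.01934182]), 105, np.float64(0.0006015519216120528))
ra (array([0.6215291 , 0.04670315, 0.01983795]), 105, np.float64(0.00040488004105270967))
```

View pics/z5.png

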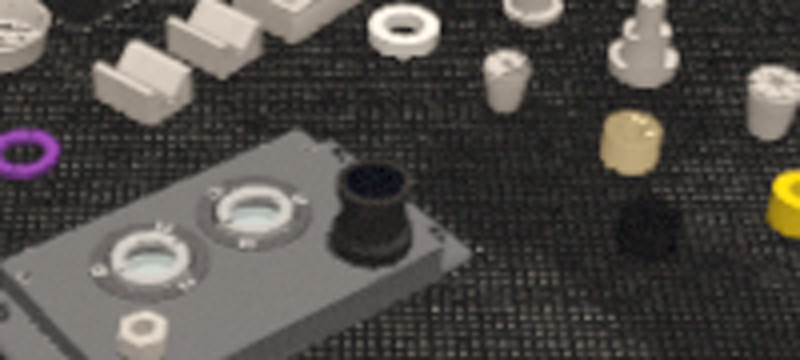

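Both rings now lie level in the mouths of their cells (crop positions (255,212) and (150,258)). The bush stands at (631,140) in the crop. Next I'll centre it with a first grip along plate y.

Emit:
apply_moves(
  dp=[
    [-0.0014,0.0015,0.03],
    [0,0,0.03],
    [0,0,0.03],
    [0,0,0.02],
    [0,0,0.01],
    [0,0,0.01],
    [0,0,0],
    [0,0,0],
  ],
  twist=[
    [0,0,0.0025],
    [0,0,0],
    [0,0,0],
    [0,0,0],
    [0,0,0],
    [0,0,0],
    [0,0,0],
    [0,0,0],
  ],
  fingers=[0.44,0.44,0.44,0.44,0.44,0.44,0.44,0.44],
)

```text
time: 10.4
position: [0.497, -0.2159, 0.0123]
tool_rot: [3.122, -0.345, 0.002]
ft_force: [-0.5, 0.9, -0.1]
grip_width: 0.56
grip_force: 0.0
```

Emit:
apply_moves(
  dp=[
    [0,0,0],
    [0,0,0],
    [0,0,0],
    [0,0,0],
    [0,0,0],
    [0,0,0],
  ],
  twist=[
    [0,0,0],
    [0,0,0],
    [0,0,0],
    [0,0,0],
    [0,0,0],
    [0,0,0],
  ],
  fingers=[0.5,0.55,0.6,0.65,0.7,0.7],
)

```text
time: 11.0
position: [0.4966, -0.2155, 0.0118]
tool_rot: [-3.122, 0.346, -0.0]
ft_force: [-1.1, 1.3, 2.9]
grip_width: 0.357
grip_force: 15.0
```

```bash
python3 go.py .4965 -.2155 .012 -102.5
```

```text
t 11.0 p [ 0.4966 -0.2155  0.0118] tilt [ 3.e-04 -0.e+00 -1.e+00] yawY -102.64 q [ 0.75  0.33 -0.44  1.92  0.18  0.92 -1.57] w 0.031 gf 15.0 F [-1.1  1.3  2.9]
dp now [-0.0001  0.     -0.0002] dp after turn [-0.0001  0.     -0.0002] twist [-0.     -0.0003 -0.0024]
```

Emit:
apply_moves(
  dp=[
    [0,0,0],
    [0,0,0],
    [0,0,0],
    [0,0,0],
    [0,0,0],
    [0,0,0],
    [0,0,0],
    [0,0,0],
    [0,0,0],
    [0,0,0],
  ],
  twist=[
    [0,0,0],
    [0,0,0],
    [0,0,-0.143],
    [0,0,-0.143],
    [0,0,-0.143],
    [0,0,-0.143],
    [0,0,-0.143],
    [0,0,-0.143],
    [0,0,-0.143],
    [0,0,-0.143],
  ],
  fingers=[0.45,0.45,0.45,0.45,0.45,0.45,0.45,0.45,0.45,0.45],
)

```text
time: 12.0
position: [0.4962, -0.2158, 0.0113]
tool_rot: [-2.809, -1.407, 0.001]
ft_force: [-0.1, 0.9, 0.2]
grip_width: 0.545
grip_force: 0.0
```

Emit:
apply_moves(
  dp=[
    [0,0,0],
    [0,0,0],
    [0,0,0],
    [0,0,0],
    [0,0,0],
    [0,0,0],
    [0,0,0],
    [0,0,0],
    [0,0,0],
    [0,0,0],
  ],
  twist=[
    [0,0,-0.143],
    [0,0,-0.143],
    [0,0,-0.143],
    [0,0,0],
    [0,0,0],
    [0,0,0],
    [0,0,0],
    [0,0,0],
    [0,0,0],
    [0,0,0],
  ],
  fingers=[0.45,0.45,0.45,0.45,0.5,0.55,0.6,0.65,0.7,0.7],
  newtons=50,
)

```text
time: 13.0
position: [0.4966, -0.2156, 0.0116]
tool_rot: [2.45, 1.966, 0.0]
ft_force: [1.2, 0.7, -0.4]
grip_width: 0.345
grip_force: 50.0
```

```bash
python3 go.py .4965 -.2155 .012 -12.5; python3 - <<'E'
from m import *
S=get_image('scene');T=get_image('top')
print(circ(S,'scene',(.497,-.213),.022,.012,.020,-1,.016))
for n,im,u in(('scene',S,(328,175)),('top',T,(346.5,229))):
    try:
        p,w=blob(im,*u,12,lambda b:(b[...,0]-b[...,2]>18)&(b[...,0]>80)); print(n,p,w,onz(n,*p,.011))
    except Exception as e: print(n,e)
E
```

```text
t 13.0 p [ 0.4966 -0.2156  0.0116] tilt [ 4.e-04 -2.e-04 -1.e+00] yawY -12.53 q [ 0.98  0.39 -0.71  1.92  0.31  0.95 -0.1 ] w 0.03 gf 50.0 F [ 1.2  0.7 -0.4]
dp now [ 0.0001 -0.0001 -0.0004] dp after turn [ 0.0001 -0.0001 -0.0004] twist [ 0.0004  0.0001 -0.0004]
(array([ 0.4979654 , -0.21100174,  0.01492851]), 95, np.float64(0.0010254833750083774))
scene [326.898776  175.3702215] [14.125 16.875] [ 0.49731978 -0.21244988  0.011     ]
top [357.59406402 233.50986443] [ 2.5   22.125] [ 0.48590357 -0.24339353  0.011     ]
```

Emit:
apply_moves(
  dp=[
    [0,0,0],
    [0,0,0],
    [0,0,0],
    [0,0,-0.02],
    [0,0,-0.05],
    [0,0,-0.05],
    [0,0,-0.01],
    [0,0,0],
  ],
  twist=[
    [0,0,0],
    [0,0,0],
    [0,0,0],
    [0,0,0],
    [0,0,0],
    [0,0,0],
    [0,0,0],
    [0,0,0],
  ],
  fingers=[0.45,0.45,0.45,0.45,0.45,0.45,0.45,0.45],
)

```text
time: 13.9
position: [0.4978, -0.2164, 0.1438]
tool_rot: [2.447, 1.963, 0.001]
ft_force: [-1.0, 0.4, 0.2]
grip_width: 0.552
grip_force: 0.0
```

```bash
python3 - <<'E'
from m import *
S=get_image('scene');T=get_image('top')
y2=lambda b:(b[...,0]-b[...,2]>20)&(b[...,0]>75)
def hullc(n,x,y,r=.016,z0=0,z1=.022):
    a=np.arange(0,6.28,.1); P=np.array([proj(n,[x+r*np.cos(t),y+r*np.sin(t),z]) for z in(z0,z1) for t in a],np.float32)
    h=cv2.convexHull(P*64); M=cv2.moments(h); return np.array([M['m10'],M['m01']])/M['m00']/64, np.ptp(P,axis=0)
S0=cv2.imread('pics/scene0.png')[...,::-1];T0=cv2.imread('pics/top0.png')[...,::-1]
for nm,n,im,u in(('now','scene',S,(328,175)),('init','scene',S0,(328,175)),('now','top',T,(346.5,229)),('init','top',T0,(346.5,229))):
    m,w=blob(im,*u,12,y2); h,hw=hullc(n,.4966,-.2156); print(nm,n,m.round(2),w,'pred',h.round(2),hw.round(1),'world diff',(onz(n,*m,.011)-onz(n,*h,.011)).round(4))
# cells & rings in scene via same bias
E
python3 go.py .4966 -.2156 .012 -12.5
```

```text
now scene [327.98 175.09] [16.375 16.875] pred [327.93 174.87] [15.5 16.3] world diff [-0.0005  0.0006  0.    ]
init scene [327.4  174.95] [16.5  17.25] pred [327.93 174.87] [15.5 16.3] world diff [0.0008 0.001  0.    ]
now top [341.45 227.58] [6.625 9.875] pred [345.38 229.  ] [15.3 14.6] world diff [0.0034 0.0089 0.    ]
init top [346.03 228.86] [16.75 16.5 ] pred [345.38 229.  ] [15.3 14.6] world diff [ 0.0003 -0.0015  0.    ]
t 14.0 p [ 0.4955 -0.2156  0.1404] tilt [-1.7e-03  3.0e-04 -1.0e+00] yawY -12.53 q [ 1.06  0.22 -0.78  1.81  0.17  1.18  0.01] w 0.0478 gf 0.0 F [-0.3  1.  -0.6]
dp now [0.0002 0.0013 0.1284] dp after turn [0.0002 0.001  0.1284] twist [-0.0017  0.0001 -0.0005]
```

Emit:
apply_moves(
  dp=[
    [0.0002,0.0005,0.03],
    [0,0,0.03],
    [0,0,0.03],
    [0,0,0.025],
    [0,0,0.014],
    [0,0,0],
    [0,0,0],
    [0,0,0],
  ],
  twist=[
    [0,0,0],
    [0,0,0],
    [0,0,0],
    [0,0,0],
    [0,0,0],
    [0,0,0],
    [0,0,0],
    [0,0,0],
  ],
  fingers=[0.45,0.45,0.45,0.45,0.45,0.45,0.45,0.45],
)

```text
time: 14.8
position: [0.4979, -0.2158, 0.0136]
tool_rot: [2.449, 1.965, 0.001]
ft_force: [-0.8, -0.9, 0.4]
grip_width: 0.548
grip_force: 0.0
```

```bash
python3 go.py .4966 -.2156 .012 -12.5
```

```text
t 14.8 p [ 0.4979 -0.2158  0.0136] tilt [ 1.7e-03 -9.0e-04 -1.0e+00] yawY -12.51 q [ 0.99  0.39 -0.72  1.91  0.31  0.95 -0.1 ] w 0.0477 gf 0.0 F [-0.8 -0.9  0.4]
dp now [-0.     -0.0013  0.0016] dp after turn [-0.     -0.0013  0.0016] twist [ 0.0018  0.0005 -0.0002]
```

Emit:
apply_moves(
  dp=[
    [0,0,0.001],
    [0,0,0],
    [0,0,0],
    [0,0,0],
    [0,0,0],
    [0,0,0],
    [0,0,-0.02],
    [0,0,-0.03],
    [0,0,-0.03],
    [0,0,0],
  ],
  twist=[
    [0,0,0],
    [0,0,0],
    [0,0,0],
    [0,0,0],
    [0,0,0],
    [0,0,0],
    [0,0,0],
    [0,0,0],
    [0,0,0],
    [0,0,0],
  ],
  fingers=[0.5,0.55,0.6,0.7,0.7,0.7,0.7,0.7,0.7,0.7],
  newtons=50,
)

```text
time: 15.8
position: [0.4998, -0.2164, 0.0953]
tool_rot: [2.445, 1.962, 0.004]
ft_force: [-0.1, -0.0, -0.8]
grip_width: 0.347
grip_force: 50.0
```

```bash
python3 go.py .6069 -.0181 .092 -12.5
```

```text
t 15.8 p [ 0.4998 -0.2164  0.0953] tilt [ 0.0062 -0.0036 -1.    ] yawY -12.52 q [ 1.04  0.28 -0.77  1.85  0.22  1.09 -0.03] w 0.0301 gf 50.0 F [-0.1 -0.  -0.8]
dp now [0.2168 0.0615 0.0033] dp after turn [0.2168 0.0616 0.0033] twist [ 0.0069  0.0022 -0.0003]
```

Emit:
apply_moves(
  dp=[
    [0.043,0.0126,0],
    [0.043,0.0126,0],
    [0.043,0.0126,0],
    [0.043,0.0126,0],
    [0.03,0.009,0],
    [0.015,0.004,0],
    [0,0,0.02],
    [0,0,0.015],
    [0,0,0],
    [0,0,0],
  ],
  twist=[
    [0,0,0],
    [0,0,0],
    [0,0,0],
    [0,0,0],
    [0,0,0],
    [0,0,0],
    [0,0,0],
    [0,0,0],
    [0,0,0],
    [0,0,0],
  ],
  fingers=[0.7,0.7,0.7,0.7,0.7,0.7,0.7,0.7,0.7,0.7],
)

```text
time: 16.8
position: [0.6051, -0.0189, 0.0558]
tool_rot: [-2.451, -1.963, 0.003]
ft_force: [-0.3, 0.1, -0.7]
grip_width: 0.348
grip_force: 50.0
```

Emit:
apply_moves(
  dp=[
    [0,0,0],
    [0,0,0],
    [0,0,0],
  ],
  twist=[
    [0,0,0],
    [0,0,0],
    [0,0,0],
  ],
  fingers=[0.7,0.7,0.7],
)

```text
time: 17.1
position: [0.6063, -0.0178, 0.0572]
tool_rot: [2.45, 1.965, 0.001]
ft_force: [-0.6, -0.2, -0.6]
grip_width: 0.342
grip_force: 50.0
```

```bash
python3 go.py .6069 -.0181 .040 -12.5; python3 - <<'E'
from h import *
snap('scene','s4.png')
cv2.imwrite('pics/z6.png',cv2.resize(cv2.imread('pics/s4.png')[140:230,180:300],None,fx=6,fy=6,interpolation=cv2.INTER_CUBIC))
E
```

```text
t 17.1 p [ 0.6063 -0.0178  0.0572] tilt [ 1.1e-03 -4.0e-04 -1.0e+00] yawY -12.54 q [ 0.62  0.48 -0.79  1.72  0.38  1.09 -0.51] w 0.0297 gf 50.0 F [-0.6 -0.2 -0.6]
dp now [-0.0002  0.0007  0.0172] dp after turn [-0.0002  0.0007  0.0172] twist [ 0.0012  0.0002 -0.0008]
```

View pics/z6.png

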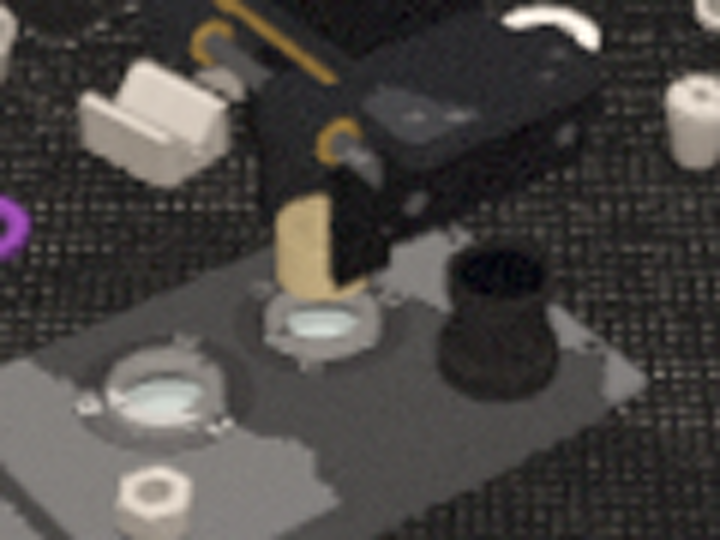

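The bush is held upright above ring_b (crop (325,245) over the ring at (325,325)). I'll press gently to contact first.

Emit:
apply_moves(
  dp=[
    [-0.0002,0.0005,0.006],
    [0,0,0.006],
    [0,0,0.004],
    [0,0,0],
    [0,0,0],
  ],
  twist=[
    [0,0,0],
    [0,0,0],
    [0,0,0],
    [0,0,0],
    [0,0,0],
  ],
  fingers=[0.7,0.7,0.7,0.7,0.7],
)

```text
time: 17.65
position: [0.6062, -0.0177, 0.0403]
tool_rot: [-2.45, -1.966, 0.001]
ft_force: [0.2, 0.2, -1.6]
grip_width: 0.344
grip_force: 50.0
```

```bash
python3 go.py .6069 -.0181 .0294 -12.5
```

```text
t 17.65 p [ 0.6062 -0.0177  0.0403] tilt [-5.e-04  1.e-04 -1.e+00] yawY -12.51 q [ 0.61  0.5  -0.78  1.73  0.4   1.07 -0.52] w 0.03 gf 50.0 F [ 0.2  0.2 -1.6]
dp now [-0.0003  0.0008  0.0109] dp after turn [-0.0003  0.0008  0.0109] twist [-0.0005  0.     -0.0002]
```

Emit:
apply_moves(
  dp=[
    [-0.0002,0.0004,0.001],
    [0,0,0.001],
    [0,0,0.001],
    [0,0,0.001],
    [0,0,0.001],
    [0,0,0.001],
    [0,0,0],
  ],
  twist=[
    [0,0,0],
    [0,0,0],
    [0,0,0],
    [0,0,0],
    [0,0,0],
    [0,0,0],
    [0,0,0],
  ],
  fingers=[0.7,0.7,0.7,0.7,0.7,0.7,0.7],
)

```text
time: 18.35
position: [0.6083, -0.0179, 0.0365]
tool_rot: [2.448, 1.964, 0.004]
ft_force: [-0.6, -0.3, 7.6]
grip_width: 0.347
grip_force: 50.0
```

```bash
python3 go.py .6069 -.0181 .0294 -12.5
```

```text
t 18.35 p [ 0.6083 -0.0179  0.0365] tilt [ 3.3e-03 -5.0e-04 -1.0e+00] yawY -12.52 q [ 0.61  0.51 -0.78  1.74  0.4   1.06 -0.53] w 0.0302 gf 50.0 F [-0.6 -0.3  7.6]
dp now [-0.0005 -0.0013  0.0071] dp after turn [-0.0005 -0.0013  0.0071] twist [ 0.0033 -0.0002 -0.0003]
```

Emit:
apply_moves(
  dp=[
    [0,-0.0008,0.001],
    [0,0,0.001],
    [0,0,0.001],
    [0,0,0.001],
    [0,0,0.001],
    [0,0,0],
  ],
  twist=[
    [0,0,0],
    [0,0,0],
    [0,0,0],
    [0,0,0],
    [0,0,0],
    [0,0,0],
  ],
  fingers=[0.7,0.7,0.7,0.7,0.7,0.7],
)

```text
time: 18.95
position: [0.6056, -0.0184, 0.0289]
tool_rot: [-2.451, -1.965, 0.001]
ft_force: [0.8, -1.0, -0.4]
grip_width: 0.343
grip_force: 50.0
```

```bash
python3 go.py .6069 -.0181 .0294 -12.5
```

```text
t 18.95 p [ 0.6056 -0.0184  0.0289] tilt [-8.e-04 -4.e-04 -1.e+00] yawY -12.54 q [ 0.6   0.52 -0.77  1.74  0.41  1.05 -0.53] w 0.0298 gf 50.0 F [ 0.8 -1.  -0.4]
dp now [ 0.0005  0.0013 -0.0005] dp after turn [ 0.0005  0.0013 -0.0005] twist [-0.0007  0.0005 -0.0006]
```

Emit:
apply_moves(
  dp=[
    [0,0.0008,0.001],
    [0,0,0.001],
    [0,0,0.001],
    [0,0,0],
  ],
  twist=[
    [0,0,0],
    [0,0,0],
    [0,0,0],
    [0,0,0],
  ],
  fingers=[0.7,0.7,0.7,0.7],
)

```text
time: 19.35
position: [0.6057, -0.0184, 0.0286]
tool_rot: [-2.451, -1.966, 0.005]
ft_force: [-7.4, -0.8, 16.1]
grip_width: 0.344
grip_force: 50.0
```

```bash
python3 go.py .6069 -.0181 .0294 -12.5
```

```text
t 19.35 p [ 0.6057 -0.0184  0.0286] tilt [-0.0027 -0.0021 -1.    ] yawY -12.53 q [ 0.6   0.52 -0.77  1.74  0.41  1.05 -0.53] w 0.03 gf 50.0 F [-7.4 -0.8 16.1]
dp now [ 0.0005  0.0011 -0.0008] dp after turn [ 0.0006  0.0011 -0.0008] twist [-0.0022  0.0027 -0.0005]
```

Emit:
apply_moves(
  dp=[
    [0,-0.0004,-0.003],
    [0,0,-0.01],
    [0,0,-0.015],
    [0.02,0,0],
    [0.025,0,0],
    [0.015,0,0],
    [0.005,0,0],
    [0,0,0],
    [0,0,0],
    [0,0,0],
  ],
  twist=[
    [0,0,0],
    [0,0,0],
    [0,0,0],
    [0,0,0],
    [0,0,0],
    [0,0,0],
    [0,0,0],
    [0,0,0],
    [0,0,0],
    [0,0,0],
  ],
  fingers=[0.7,0.7,0.7,0.7,0.7,0.7,0.7,0.7,0.7,0.7],
)

```text
time: 20.35
position: [0.6203, 0.0438, 0.0543]
tool_rot: [2.452, 1.963, -0.002]
ft_force: [0.3, -0.2, -1.6]
grip_width: 0.343
grip_force: 50.0
```

```bash
python3 go.py .6203 .0453 .0395 -12.5; python3 - <<'E'
from h import *
S=snap('scene','s5.png')
cv2.imwrite('pics/z7.png',cv2.resize(cv2.imread('pics/s5.png')[140:240,170:290],None,fx=6,fy=6,interpolation=cv2.INTER_CUBIC))
E
```

```text
t 20.35 p [0.6203 0.0438 0.0543] tilt [-6.0e-04 -1.1e-03 -1.0e+00] yawY -12.62 q [ 0.5   0.52 -0.79  1.68  0.41  1.11 -0.62] w 0.0299 gf 50.0 F [ 0.3 -0.2 -1.6]
dp now [ 0.0015 -0.0003  0.0148] dp after turn [ 0.0015 -0.0003  0.0148] twist [-0.0003  0.0012 -0.0022]
```

View pics/z7.png

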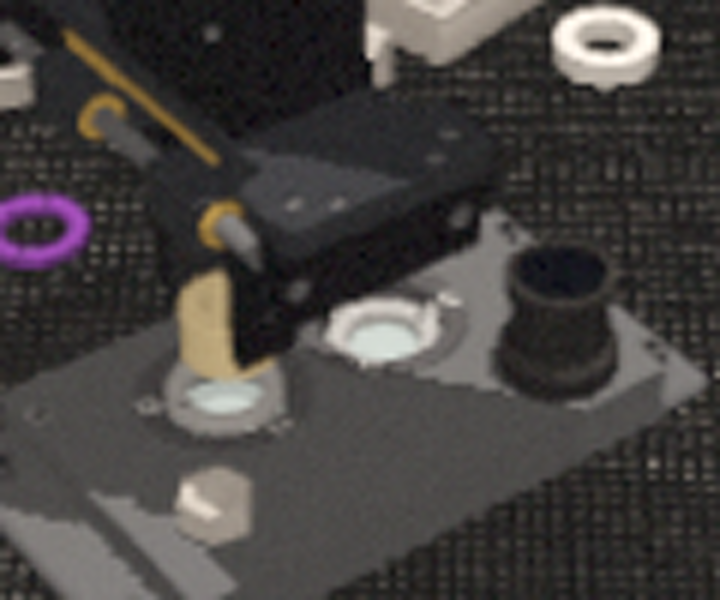

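Ring_b is down in its bore with the catches standing over it (crop (383,335)). The bush is above ring_a at (225,325).

Emit:
apply_moves(
  dp=[
    [0.0012,-0.0003,0.006],
    [0,0,0.006],
    [0,0,0.002],
    [0,0,0],
    [0,0,0],
  ],
  twist=[
    [0,0,0],
    [0,0,0],
    [0,0,0],
    [0,0,0],
    [0,0,0],
  ],
  fingers=[0.7,0.7,0.7,0.7,0.7],
)

```text
time: 20.9
position: [0.6203, 0.0468, 0.0404]
tool_rot: [-2.45, -1.966, 0.0]
ft_force: [0.3, 0.1, -1.1]
grip_width: 0.343
grip_force: 50.0
```

```bash
python3 go.py .6203 .0453 .0286 -12.5
```

```text
t 20.9 p [0.6203 0.0468 0.0404] tilt [-2.e-04  0.e+00 -1.e+00] yawY -12.51 q [ 0.49  0.54 -0.78  1.69  0.42  1.09 -0.63] w 0.0299 gf 50.0 F [ 0.3  0.1 -1.1]
dp now [-0.0014  0.0004  0.0118] dp after turn [-0.0014  0.0004  0.0118] twist [-0.0002  0.0001 -0.0002]
```

Emit:
apply_moves(
  dp=[
    [-0.001,0.0002,0.001],
    [0,0,0.001],
    [0,0,0.001],
    [0,0,0.001],
    [0,0,0.001],
    [0,0,0.001],
    [0,0,0.001],
    [0,0,0],
  ],
  twist=[
    [0,0,0],
    [0,0,0],
    [0,0,0],
    [0,0,0],
    [0,0,0],
    [0,0,0],
    [0,0,0],
    [0,0,0],
  ],
  fingers=[0.7,0.7,0.7,0.7,0.7,0.7,0.7,0.7],
)

```text
time: 21.7
position: [0.6216, 0.0459, 0.0359]
tool_rot: [2.449, 1.965, 0.003]
ft_force: [-3.0, -1.2, 11.9]
grip_width: 0.344
grip_force: 50.0
```

```bash
python3 go.py .6203 .0453 .0286 -12.5
```

```text
t 21.7 p [0.6216 0.0459 0.0359] tilt [ 2.7e-03 -7.0e-04 -1.0e+00] yawY -12.52 q [ 0.49  0.54 -0.78  1.7   0.42  1.08 -0.64] w 0.0299 gf 50.0 F [-3.  -1.2 11.9]
dp now [-0.0009 -0.0012  0.0073] dp after turn [-0.0009 -0.0012  0.0073] twist [ 0.0028  0.0001 -0.0004]
```

Emit:
apply_moves(
  dp=[
    [-0.0004,-0.0008,0.001],
    [0,0,0.001],
    [0,0,0.001],
    [0,0,0.001],
    [0,0,0.001],
    [0,0,0.001],
    [0,0,0],
  ],
  twist=[
    [0,0,0],
    [0,0,0],
    [0,0,0],
    [0,0,0],
    [0,0,0],
    [0,0,0],
    [0,0,0],
  ],
  fingers=[0.7,0.7,0.7,0.7,0.7,0.7,0.7],
)

```text
time: 22.4
position: [0.6202, 0.0456, 0.0287]
tool_rot: [2.45, 1.965, 0.001]
ft_force: [1.0, -0.2, 8.3]
grip_width: 0.342
grip_force: 50.0
```

```bash
python3 go.py .6203 .0453 .0286 -12.5
```

```text
t 22.4 p [0.6202 0.0456 0.0287] tilt [ 1.3e-03 -4.0e-04 -1.0e+00] yawY -12.52 q [ 0.49  0.55 -0.77  1.7   0.43  1.07 -0.64] w 0.0297 gf 50.0 F [ 1.  -0.2  8.3]
dp now [-0.0003  0.0002  0.0001] dp after turn [-0.0003  0.0002  0.0001] twist [ 0.0014  0.0001 -0.0004]
```

Emit:
apply_moves(
  dp=[
    [0,0,0.001],
    [0,0,0.0005],
    [0,0,0],
    [0,0,-0.003],
    [0,0,-0.01],
    [0,0,-0.03],
    [0,0,-0.03],
    [0,0,0],
  ],
  twist=[
    [0,0,0],
    [0,0,0],
    [0,0,0],
    [0,0,0],
    [0,0,0],
    [0,0,0],
    [0,0,0],
    [0,0,0],
  ],
  fingers=[0.7,0.7,0.7,0.7,0.7,0.7,0.7,0.7],
)

```text
time: 23.2
position: [0.6215, 0.0464, 0.1031]
tool_rot: [2.448, 1.964, 0.007]
ft_force: [1.6, 0.5, -0.2]
grip_width: 0.348
grip_force: 50.0
```

```bash
python3 go.py .4966 -.2156 .1 -12.5
```

```text
t 23.2 p [0.6215 0.0464 0.1031] tilt [ 5.6e-03  5.0e-04 -1.0e+00] yawY -12.51 q [ 0.52  0.47 -0.82  1.65  0.36  1.18 -0.6 ] w 0.0303 gf 50.0 F [ 1.6  0.5 -0.2]
dp now [-0.2829 -0.0652  0.0023] dp after turn [-0.2829 -0.0652  0.0031] twist [ 0.0053 -0.0017 -0.0001]
```

Emit:
apply_moves(
  dp=[
    [-0.04,-0.0093,0],
    [-0.04,-0.0093,0],
    [-0.04,-0.0093,0],
    [-0.04,-0.0093,0],
    [-0.04,-0.0093,0],
    [-0.04,-0.0093,0],
    [-0.03,-0.006,0],
    [-0.0125,-0.003,0],
    [0,0,0.03],
    [0,0,0.03],
  ],
  twist=[
    [0,0,0],
    [0,0,0],
    [0,0,0],
    [0,0,0],
    [0,0,0],
    [0,0,0],
    [0,0,0],
    [0,0,0],
    [0,0,0],
    [0,0,0],
  ],
  fingers=[0.7,0.7,0.7,0.7,0.7,0.7,0.7,0.7,0.7,0.7],
)

```text
time: 24.2
position: [0.4954, -0.216, 0.0387]
tool_rot: [2.45, 1.965, 0.001]
ft_force: [0.5, 0.2, -1.1]
grip_width: 0.347
grip_force: 50.0
```

Emit:
apply_moves(
  dp=[
    [0,0,0.01],
    [0,0,0.005],
    [0,0,0],
    [0,0,0],
  ],
  twist=[
    [0,0,0],
    [0,0,0],
    [0,0,0],
    [0,0,0],
  ],
  fingers=[0.7,0.7,0.7,0.7],
)

```text
time: 24.6
position: [0.496, -0.2161, 0.0251]
tool_rot: [2.448, 1.966, 0.001]
ft_force: [1.1, 0.3, 0.6]
grip_width: 0.347
grip_force: 50.0
```

```bash
python3 go.py .4966 -.2156 .0124 -12.5; python3 - <<'E'
from h import *
S=snap('scene','s6.png')
cv2.imwrite('pics/z8.png',cv2.resize(cv2.imread('pics/s6.png')[140:240,170:350],None,fx=4,fy=4,interpolation=cv2.INTER_CUBIC))
E
```

```text
t 24.6 p [ 0.496  -0.2161  0.0251] tilt [ 1.6e-03 -7.0e-04 -1.0e+00] yawY -12.48 q [ 1.    0.37 -0.74  1.91  0.3   0.97 -0.09] w 0.0302 gf 50.0 F [1.1 0.3 0.6]
dp now [0.0006 0.0004 0.0127] dp after turn [0.0006 0.0004 0.0127] twist [0.0017 0.0003 0.0004]
```

View pics/z8.png

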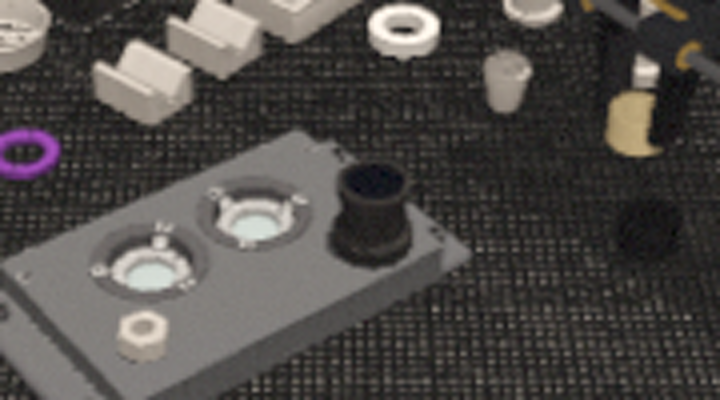

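Both rings are home under their catches (crop (255,220) and (150,270)). The loupe and nut haven't moved. I'll set the bush down at its old place.

Emit:
apply_moves(
  dp=[
    [0,0,0.006],
    [0,0,0.004],
    [0,0,0.002],
    [0,0,0.001],
    [0,0,0],
  ],
  twist=[
    [0,0,0],
    [0,0,0],
    [0,0,0],
    [0,0,0],
    [0,0,0],
  ],
  fingers=[0.7,0.7,0.7,0.7,0.7],
)

```text
time: 25.15
position: [0.4947, -0.2163, 0.0118]
tool_rot: [-2.45, -1.966, 0.002]
ft_force: [-2.7, 0.5, 7.3]
grip_width: 0.343
grip_force: 50.0
```

```bash
python3 go.py .4966 -.2156 .0124 -12.5
```

```text
t 25.15 p [ 0.4947 -0.2163  0.0118] tilt [-1.3e-03 -5.0e-04 -1.0e+00] yawY -12.53 q [ 1.    0.39 -0.73  1.92  0.32  0.95 -0.1 ] w 0.0298 gf 50.0 F [-2.7  0.5  7.3]
dp now [ 0.0011  0.0017 -0.0007] dp after turn [ 0.0011  0.0017 -0.0006] twist [-0.0011  0.0007 -0.0004]
```

On the mat. Release and lift.

Emit:
apply_moves(
  dp=[
    [0,0,0],
    [0,0,0],
    [0,0,0],
    [0,0,-0.01],
    [0,0,-0.03],
    [0,0,-0.04],
    [0,0,-0.04],
    [0,0,-0.02],
    [0,0,0],
    [0,0,0],
  ],
  twist=[
    [0,0,0],
    [0,0,0],
    [0,0,0],
    [0,0,0],
    [0,0,0],
    [0,0,0],
    [0,0,0],
    [0,0,0],
    [0,0,0],
    [0,0,0],
  ],
  fingers=[0.45,0.45,0.45,0.45,0.45,0.45,0.45,0.45,0.45,0.45],
)

```text
time: 26.15
position: [0.4949, -0.2163, 0.1514]
tool_rot: [2.45, 1.965, -0.0]
ft_force: [-0.4, -0.0, -0.6]
grip_width: 0.547
grip_force: 0.0
```

```bash
python3 - <<'E'
from m import *
S=get_image('scene')
m,w=blob(S,328,175,14,lambda b:(b[...,0]-b[...,2]>20)&(b[...,0]>75)); print(m,w,onz('scene',*m,.011))
s=ctrl.get_state();print(s['time'],s['position'],s['grip_width'])
if abs(w-np.array([16.4,16.9])).max()<1: print(ctrl.close_job())
E
```

```text
[328.85117643 175.21615476] [16.75  16.875] [ 0.49425987 -0.21583804  0.011     ]
26.2 [ 0.49428725 -0.21610974  0.15034695] 0.5499195820083631
the job is handed in; nothing more can be done
None
```

The job is handed in at 26 s: both rings were pressed home with the bush and looked seated under their catches in the camera view, and the bush stands upright on the mat, clear of the plate (no verdict came back).

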